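# Tip the tea carton into its bay on the drawer liner

## Robot

A 7-joint arm with a two-finger parallel gripper is mounted at the origin on a cart in front of the work surface, level with it; the furniture and walls round the work are solid. World frame = base frame: x ahead of the robot, y to its left, z up, the work surface at z = 0. Lengths are in mm, angles in rad, forces in N, time in s.
With the tool pointing down it reaches from about 425 to 875 mm from the base axis. Payload 9.9 kg.
Tool frame: the origin (TCP) lies midway between the tips of the shut fingers; the grasp point (between the pads) lies 19 mm behind it (ctrl.hold_point_z is the distance from the TCP to the grasp point, in mm); z points along the fingers, y is the line along which they close (so a half turn about z gives the same grasp; the last joint's range is limited). The gripper opens to 85 mm and grips with 20 to 120 N. Pads are 22 mm wide; open, the fingers measure 114 mm over their backs; the gripper's body (76 mm by 85 mm) begins 54 mm behind the grasp point. The pads swing forward as they close: fully open they stand 13 mm farther back than shut.
Start: joints at [-1.237, 0.576, 0.025, 1.437, -0.015, 1.129, -0.057], TCP at [273.875, 616.945, 231.289] pointing down, gripper open.
Joint ranges: [-2.76, 2.76], [-0.34, 2.15], [-1.52, 1.57], [0.19, 2.46], [-1.09, 4.23], [0.17, 1.99], [-2.82, 2.82]. Speed limits (rad/s): [2.22, 2.22, 3.01, 3.01, 3.14, 3.14, 3.14].

## Interface

Orientations are given as a unit quaternion [x, y, z, w].
In Python, from station import ctrl gives the robot as it stands. The module is installed in compiled form; this text tells all that it offers.
- The arm moves only by the shell command python3 -m jog 'ROWS' [FORCE]. ROWS is text: rows parted by semicolons, each of 7 numbers parted by spaces: the shift along the world's x, y, z each as a share of 300 mm, from -1 to 1, then the turn, a rotation vector about the world's x, y, z each as a share of 45 degrees, from -1 to 1, then the opening in per cent of the stroke, from 0 (shut) to 100 (fully open). A call has 1 to 10 rows; each row is the pose to reach, as a shift and turn from the pose commanded when the call began; what a row does not reach only later rows make up. A row lasts 1/10 s, in which the tool goes at most 50 mm and 8.59 degrees, less where a joint would pass 70% of its speed; a pose out of reach is approached as far as the arm can. A call with a number of a shift or a turn outside -1 to 1 is refused whole. A call with a gripper value outside its range is refused whole. The fingers move at their own pace and stop on an object; FORCE is the grip in N (left out, the last holds). Time passes only in rows, so rows that repeat a pose let the fingers close. It gives the time, the measured TCP pose, the force, the opening and the grip force at its end, in the units of the state.
- ctrl.get_state(): the state, without advancing time (a new reading comes with each control period).
- ctrl.grab_frame(name): name is "side" or "top" or "wrist"; returns (picture, depth): 480x640x3 uint8, red, green, blue; 480x640 float32, mm along the optical axis (not along the pixel's ray), 0 where there is no reading.
- ctrl.camera_info(name): a dict with "fx", "fy", "cx", "cy" (pixels), "k1" (the pictures are not rectified: a ray, as slopes to the right and down, at radius r is drawn at 1 + k1 r^2 times it, then the intrinsics apply), "extrinsics" (4x4, takes a point from camera to world coordinates). Camera axes: x right, y down, z forward; pixel columns grow to the right and rows downward; lengths in mm; the calibration is good to about 2 mm. A picture is of the moment at which its call begins: read the wrist's pose just before it. camera_info takes no time and is no camera call; for the wrist camera it gives the pose at the moment of the call.
- ctrl.job_done(): hands the job in; it is judged then, once.
The state is a dict: "t": time; "q": joint angles; "joint_vel": joint speeds; "effort": joint torques, N m; "ee_pos": TCP position; "tcp_rot": TCP orientation; "force": force on the tool from outside, world axes, zero at the start; "wrist_torque": the same for the moment, N m; "finger_gap": opening from 0.0 (shut) to 1.0 (fully open); "grip_force": force on a finger pad.
Only numpy, scipy, OpenCV 4.12 (cv2) and the standard library are available. Lean on these libraries where they do the work, as an engineer would, in place of code of your own. Each camera call takes 0.05 s, during which the arm holds its last target. There are 200 camera calls.

## Task

The standing tea carton is too tall for the shallow drawer: push it near its top so that it falls over, away from its leaf emblem, and lands lying flat inside the white-outlined bay on the grey liner. Then push the lying carton along the bay until its top end rests squarely against the wooden stop. Never pick the carton up, leave the honey jar, the spice jar and the kitchen timer where they are, and end clear of everything.

Things in the scene. Friction and masses are not known exactly. Their poses are not given: they have to be found in the camera images.
- liner: Grey drawer liner, a fixed mat 340 x 290 mm, top 3 mm above the table. Origin at table level in the bay; +x along the bay toward the wooden stop, +y left, z up. Mat: x -240 to +100 mm, y +-145 mm. Bay: outlined by 6 mm white lines; inside them x -145 mm (near line) to +65 mm (stop) and y +-62 mm. The carton is home lying with its centre at x 0, y near 0.
- stop_face (a point): Middle of the foot of the stop's face, at the liner's top, x +65 mm in the liner's frame. The stop is a fixed wooden bar across the far end of the bay, 16 mm thick, 136 mm wide, its top 29 mm above the table. Axes as the liner's.
- carton: Green tea carton, yellow bands, rigid box 46 (its x) x 90 (y) x 130 mm tall (z), about 0.18 kg. Origin: centre of its underside; z from foot to top end. Its -x wide face has a round white emblem with a green leaf. It starts standing astride the bay's near line, emblem away from the stop, about square to the bay. Tipped, its centre lands about 88 mm on, 20 to 70 mm short of home.
- carton_center (a point): Centre of the tea carton, 65 mm above its underside along its z; 68 mm above the table while it stands, 26 mm when it lies flat on the liner. Axes as the carton's.
- carton_top (a point): Middle of the tea carton's top end, 130 mm above its underside along its z. Axes as the carton's.
- honey: Honey jar with a red lid, 60 mm across, 85 mm tall, loose, standing on the liner beside the bay (either side). Origin at the centre of its underside. A bystander.
- spice: Spice jar with a black cap, 41 mm across, 105 mm tall, loose, standing on the liner on the bay's other side. Origin at the centre of its underside. A bystander.
- timer: Black and white round kitchen timer, 64 mm across, 54 mm tall, loose on the table to the left of the liner. Origin at the centre of its underside. A bystander.
Things that resemble listed ones, but are neither listed nor needed, are in the scene too. Of the things like the carton, leave any that is purple; of the rest the smaller one is meant.

How it is judged:
By the outcome, as a careful person would: the job done as asked, in the order asked, and still so for the second after the job is handed in, with the robot touching nothing.
It also fails if it takes over 40 s, if anything falls off the work surface, if the arm or the gripper's body presses on something with over 40 N, if the wrist force passes 120 N, or if a joint passes its speed limit or range.

## Working session

There is one attempt and no reset: what is moved stays moved. The work goes in short steps, Python scripts to look and compute and a shell command to move; the robot and the scene stay as the last step left them, time stands still between calls to the robot, and variables do not carry over. Pictures are saved under pics/ and viewed, at most 10 in all, crops included, and the job is handed in when it is done.

```bash
mkdir -p pics; cat > h.py <<'E'
import numpy as np, cv2
from station import ctrl
def grab(n):
    i=ctrl.camera_info(n); p,d=ctrl.grab_frame(n); return i,p,d
def cloud(i,d):
    K=np.array([[i["fx"],0,i["cx"]],[0,i["fy"],i["cy"]],[0,0,1.]])
    v,u=np.mgrid[0:480,0:640]
    pts=np.stack([u,v],-1).reshape(-1,1,2).astype(float)
    s=cv2.undistortPoints(pts,K,np.array([i["k1"],0,0,0.])).reshape(480,640,2)
    c=np.dstack([s*d[...,None],d,np.ones_like(d)])
    w=(c@np.array(i["extrinsics"]).T)[...,:3]; w[d<=0]=np.nan; return w
def save(n,p): cv2.imwrite("pics/"+n+".png",cv2.cvtColor(p,cv2.COLOR_RGB2BGR))
E
python3 - <<'E'
from h import *
for n in("top","side"):
    i,p,d=grab(n); save(n+"0",p); np.savez(n+"0.npz",p=p,w=cloud(i,d)); print(n,np.round(i["extrinsics"],2))
s=ctrl.get_state(); print(s["t"],s["ee_pos"],s["tcp_rot"],s["finger_gap"])
E
```

```text
top [[-4.50000e-01 -6.90000e-01  5.70000e-01 -1.44650e+02]
 [-8.90000e-01  3.50000e-01 -2.70000e-01  5.58150e+02]
 [-1.00000e-02 -6.30000e-01 -7.70000e-01  1.15021e+03]
 [ 0.00000e+00  0.00000e+00  0.00000e+00  1.00000e+00]]
side [[ 8.5000e-01 -3.4000e-01  4.0000e-01  2.1247e+02]
 [-5.2000e-01 -5.3000e-01  6.7000e-01 -5.1507e+02]
 [-1.0000e-02 -7.8000e-01 -6.3000e-01  7.7965e+02]
 [ 0.0000e+00  0.0000e+00  0.0000e+00  1.0000e+00]]
0.1 [273.72286257 616.56584141 230.54105828] [ 2.07383511e-01  9.78259436e-01 -7.37156661e-04 -1.08688636e-04] 0.9977342113409448
```

View pics/top0.png

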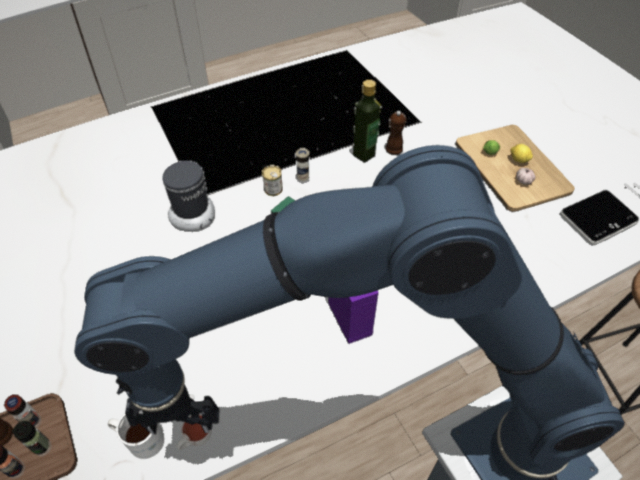

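View pics/side0.png

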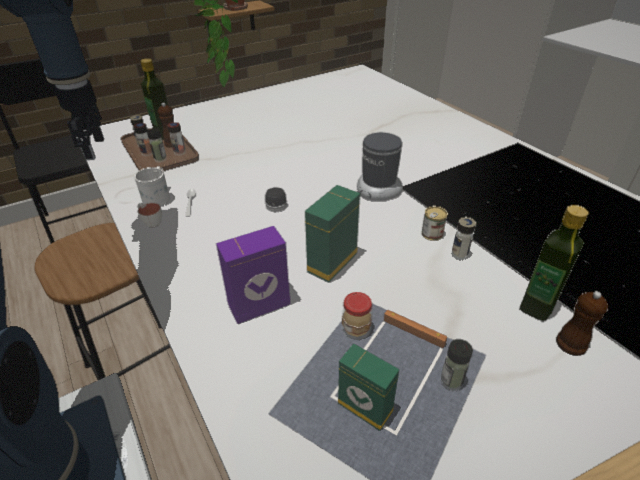

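Side view: the carton candidates are purple (255,280), large green (332,235) and small green (367,388). The small green one fits because it isn't purple, it's the smaller of the rest, and it stands astride the near line on the liner. Honey is at (357,315), spice at (457,363), the stop at (415,328) and the timer at (276,198). The top view is mostly blocked by the arm.

```bash
python3 - <<'E'
from h import *
z=np.load("side0.npz"); p=z["p"]; w=z["w"]
save("crop0",cv2.resize(p[280:480,260:500],None,fx=3,fy=3,interpolation=cv2.INTER_CUBIC)[:600])
hsv=cv2.cvtColor(p,cv2.COLOR_RGB2HSV); Z=w[...,2]
roi=np.zeros((480,640),bool); roi[300:480,260:500]=1
def rect(m,n):
    q=w[m][:,:2].astype(np.float32); c,s,a=cv2.minAreaRect(q); print(n,m.sum(),np.round(c,1),np.round(s,1),round(a,2),"z",np.round(np.median(w[m][:,2]),1)); return
c=roi&(hsv[...,0]>60)&(hsv[...,0]<95)&(hsv[...,1]>60)
sub=c.copy(); sub[:,:335]=0; sub[:,402:]=0; sub[:345]=0; sub[430:]=0
print("carton z pct",np.nanpercentile(Z[sub],[1,50,99]))
rect(sub&(Z>126)&(Z<140),"cartontop"); rect(sub&(Z>30)&(Z<120),"cartonside")
# emblem face: fit line in xy
f=sub&(Z>30)&(Z<115); q=w[f][:,:2]
for nm,m in(("wood",roi&(hsv[...,0]<18)&(hsv[...,1]>110)&(Z>15)&(Z<40)),):
    m=m.copy(); m[:,:383]=0; m[:,450:]=0; m[350:]=0; rect(m,nm); rect(m&(Z>26),nm+"top")
mat=(Z>-5)&(Z<8)&roi&(hsv[...,2]<150)&(hsv[...,2]>50)&(hsv[...,1]<70)
k,l,st,_=cv2.connectedComponentsWithStats(mat.astype(np.uint8)); mat=l==1+np.argmax(st[1:,4]); rect(mat,"mat")
wl=(Z>-5)&(Z<8)&roi&(hsv[...,2]>170)&(cv2.morphologyEx(mat.astype(np.uint8),cv2.MORPH_CLOSE,np.ones((15,15)))>0); rect(wl,"white")
for n,(a,b,cc,dd) in dict(honey=(290,340,338,378),spice=(335,392,440,475),timer=(183,215,260,290)).items():
    b_=np.zeros_like(roi); b_[a:b,cc:dd]=1; m=b_&(Z>20)&(Z<125)
    top=np.nanpercentile(Z[m],97); rect(m&(Z>top-6),n+"top"); rect(m,n)
E
```

```text
carton z pct [ 26.84189093 129.17794707 136.64345196]
cartontop 1347 [ 517.3 -166.1] [46.7 90.5] 22.19 z 134.1
cartonside 1101 [ 503.1 -180.4] [38.2 96.9] 45.22 z 77.6
wood 505 [705.  -81.3] [ 18.  133.8] 25.22 z 28.8
woodtop 361 [706.  -80.9] [ 15.8 133.8] 25.22 z 29.6
mat 16847 [ 578.6 -139.9] [342.8 291.5] 25.36 z 4.1
white 509 [ 570.2 -159.2] [331.7 192.7] 43.76 z 4.6
honeytop 493 [609.3  -9.3] [56.7 54.5] 56.26 z 88.6
honey 1129 [608.8 -10.4] [60.3 59. ] 37.97 z 75.9
spicetop 353 [ 687.9 -208.6] [39.8 38.2] 29.24 z 109.7
spice 1128 [ 709.3 -181.5] [114.4  40.6] 50.88 z 80.7
timertop 136 [677.  486.2] [49.5 49.6] 88.44 z 52.7
timer 343 [677.5 486.3] [57.5 59.3] 79.79 z 45.6
```

View pics/crop0.png

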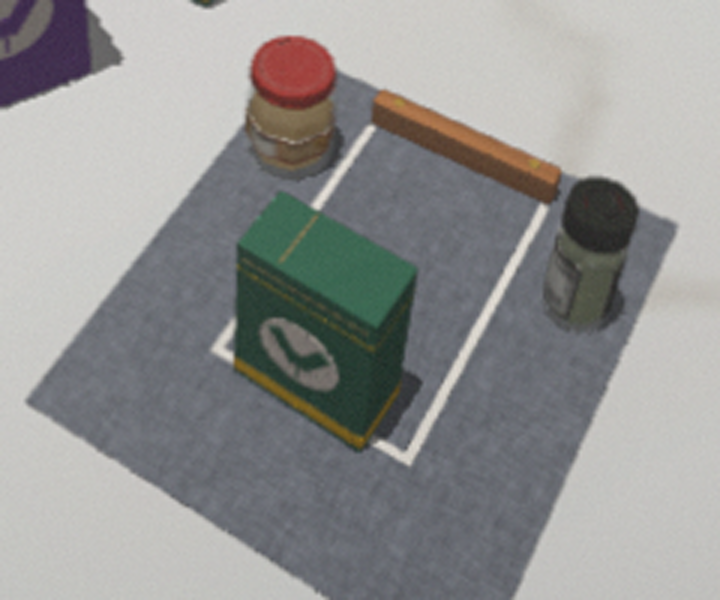

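The crop confirms the target: the small green carton with a white leaf emblem, standing astride the near line, with the honey left and the spice right. In world coordinates the liner origin is about (641,-111) with yaw 25.3°. The carton sits at liner (-135,+3), yawed -3° relative to the liner. I'll raise the tool first and check heights along the way.

```bash
python3 -m jog '0 0 0.15 0 0 0 0; 0 0 0.3 0 0 -0.15 0; 0 0 0.35 0 0 -0.3 0'; python3 - <<'E'
from h import *
z=np.load("side0.npz"); p=z["p"]; w=z["w"]
for n,(a,b,c,d) in dict(purple=(235,310,225,285),big=(195,265,310,355)).items():
    q=w[a:b,c:d].reshape(-1,3); q=q[q[:,2]>30]; print(n,np.nanpercentile(q,[2,98],axis=0).round())
E
```

```text
t: 0.4
ee_pos: [274.5, 618.0, 340.9]
tcp_rot: [0.323, 0.946, 0.003, 0.0]
force: [0.1, 0.6, 0.4]
finger_gap: 0.515
grip_force: 0.0
purple [[400. 129.  37.]
 [518. 190. 187.]]
big [[617. 142.  40.]
 [731. 212. 189.]]
```

```bash
R='x'; python3 -m jog '0.75 -0.89 0 0 0 -1 0; 0.75 -0.89 0 0 0 -1 0; 0.75 -0.89 0 0 0 -1 0; 0.75 -0.89 0 0 0 -1 0; 0.75 -0.89 0 0 0 -1 0; 0.75 -0.89 0 0 0 -1 0; 0.75 -0.89 0 0 0 -1 0; 0.75 -0.89 0 0 0 -1 0'
```

```text
t: 1.2
ee_pos: [503.8, 342.0, 336.6]
tcp_rot: [0.663, 0.748, -0.0, 0.002]
force: [0.2, -0.4, 0.2]
finger_gap: 0.001
grip_force: 0.0
```

```bash
python3 -m jog '0.07 -0.97 0 0 0 -1 0; 0.07 -0.97 0 0 0 -1 0; 0.07 -0.97 0 0 0 -1 0; 0.07 -0.97 0 0 0 -1 0; 0.07 -0.97 0 0 0 -1 0; 0.07 -0.97 0 0 0 -1 0; 0.07 -0.97 0 0 0 -1 0'; python3 -m jog '-0.22 -0.83 0 0 0 -0.61 0; -0.22 -0.83 0 0 0 -0.61 0; -0.22 -0.83 0 0 0 -0.61 0; -0.22 -0.83 0 0 0 -0.61 0; -0.22 -0.83 0 0 0 -0.61 0; -0.22 -0.83 0 0 0 -0.61 0; -0.22 -0.83 0 0 0 -0.61 0'; python3 - <<'E'
from h import *
s=ctrl.get_state(); R=__import__("scipy.spatial.transform",fromlist=['x']).Rotation.from_quat(s["tcp_rot"]).as_matrix()
print(s["ee_pos"],R.round(3),np.degrees(np.arctan2(R[1,1],R[0,1])),s["q"])
i,p,d=grab("top"); save("top1",p)
u=np.array([np.cos(np.radians(25.3)),np.sin(np.radians(25.3))]); r=s["ee_pos"][:2]-np.array([641,-111])
print("liner xy",r@u,r@[-u[1],u[0]])
E
```

```text
t: 1.9
ee_pos: [519.6, 52.2, 336.9]
tcp_rot: [0.899, 0.438, -0.0, 0.001]
force: [0.6, 0.4, -0.3]
finger_gap: 0.002
grip_force: 0.0
t: 2.6
ee_pos: [453.3, -191.2, 336.3]
tcp_rot: [0.976, 0.216, -0.0, -0.0]
force: [1.0, 0.4, 0.1]
finger_gap: -0.002
grip_force: 0.0
[ 453.2759226  -191.24513179  336.29702683] [[ 0.907  0.421 -0.   ]
 [ 0.421 -0.907  0.   ]
 [-0.    -0.    -1.   ]] -65.0742216301661 [-0.2862269   0.27797773  0.79162978  1.74673709 -0.21065097  1.20455714
 -0.57349195]
liner xy -204.01145059177907 7.677137279591041
```

```bash
python3 -m jog '0 -0.01 -0.72 0 0 -0.05 0; 0 -0.01 -0.72 0 0 -0.05 0; 0 -0.01 -0.72 0 0 -0.05 0; 0 -0.01 -0.72 0 0 -0.05 0; 0 -0.01 -0.72 0 0 -0.05 0; 0 -0.01 -0.72 0 0 -0.05 0'; python3 - <<'E'
from h import *
i,p,d=grab("side"); save("side1",p); print(ctrl.get_state()["ee_pos"],ctrl.get_state()["force"])
E
```

```text
t: 3.25
ee_pos: [453.2, -190.2, 117.7]
tcp_rot: [0.98, 0.2, -0.002, -0.002]
force: [0.3, 0.3, -0.1]
finger_gap: 0.003
grip_force: 0.0
[ 454.08993927 -191.13651641  119.42869243] [-0.10663971 -1.21955385  0.47147473]
```

View pics/side1.png

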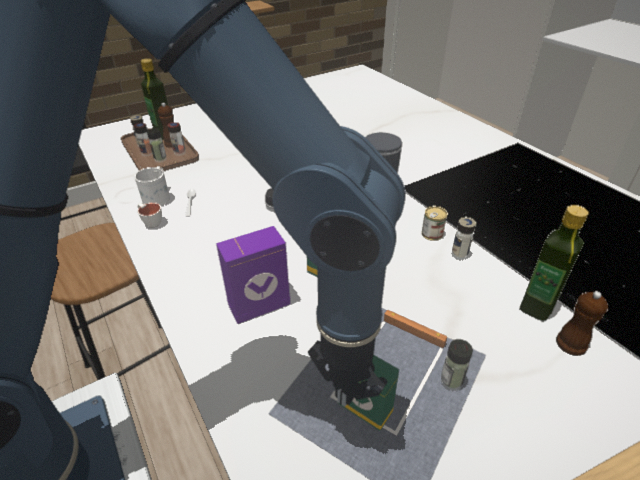

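The fingers are just behind the carton near its top. Pushing along the bay now.

```bash
python3 -m jog '0.076 0.033 0 0 0 0 0; 0.1 0.044 0 0 0 0 0; 0.12 0.052 0 0 0 0 0; 0.14 0.061 0 0 0 0 0; 0.158 0.069 0 0 0 0 0; 0.176 0.077 0 0 0 0 0; 0.194 0.085 0 0 0 0 0'; python3 -m jog '0.02 0.009 0 0 0 0 0; 0.04 0.018 0 0 0 0 0; 0.06 0.026 0 0 0 0 0; 0.08 0.035 0 0 0 0 0; 0.1 0.044 0 0 0 0 0; 0.1 0.044 0 0 0 0 0'; python3 - <<'E'
from h import *
i,p,d=grab("side"); save("side2",p); np.savez("side2.npz",p=p,w=cloud(i,d))
E
```

```text
t: 4.0
ee_pos: [512.3, -167.5, 120.4]
tcp_rot: [0.98, 0.198, 0.0, -0.0]
force: [0.7, -0.0, 0.9]
finger_gap: -0.001
grip_force: 0.1
t: 4.6
ee_pos: [543.0, -153.7, 120.1]
tcp_rot: [0.98, 0.199, 0.0, -0.0]
force: [-0.1, -0.6, 1.0]
finger_gap: -0.0
grip_force: 0.0
```

View pics/side2.png

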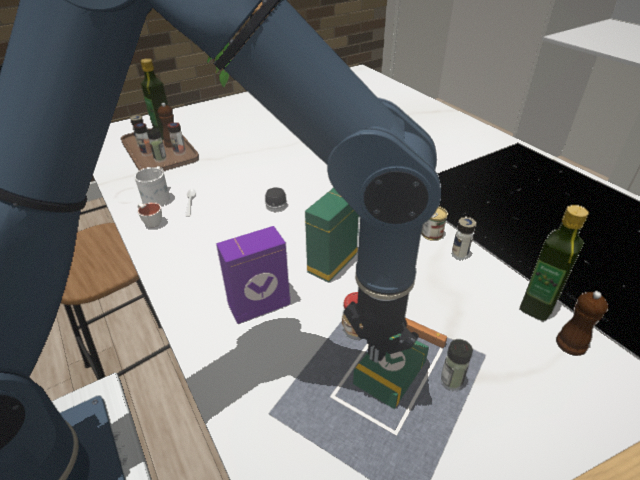

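The carton lies flat in the bay, emblem up. I'll back off behind its foot end and measure.

```bash
python3 -m jog '-0.1 -0.05 0.05 0 0 0.05 50; -0.22 -0.105 0.05 0 0 0.05 50; -0.27 -0.13 0 0 0 0.05 50; -0.27 -0.13 0 0 0 0.05 50'; python3 - <<'E'
from h import *
u=np.array([np.cos(np.radians(25.3)),np.sin(np.radians(25.3))]); v=np.array([-u[1],u[0]]); O=np.array([641,-111])
s=ctrl.get_state(); r=s["ee_pos"][:2]-O; print("tcp",r@u,r@v,s["ee_pos"])
for n in("side","top"):
    i,p,d=grab(n); save(n+"3",p); w=cloud(i,d); Z=w[...,2]; h=cv2.cvtColor(p,cv2.COLOR_RGB2HSV)
    L=np.stack([(w[...,:2]-O)@u,(w[...,:2]-O)@v],-1)
    m=(Z>42)&(Z<56)&(abs(L[...,1])<75)&(L[...,0]>-140)&(L[...,0]<64)
    if m.sum()>50:
        print(n,m.sum(),cv2.minAreaRect(L[m].astype(np.float32)),np.median(Z[m]),np.percentile(L[m],[1,99],axis=0))
E
```

```text
t: 5.05
ee_pos: [457.8, -194.4, 119.8]
tcp_rot: [0.977, 0.215, -0.001, -0.001]
force: [-0.4, 0.1, 0.9]
finger_gap: 0.499
grip_force: 0.0
tcp -201.29119186771172 2.9128399551849293 [ 457.77132097 -194.3899259   119.76367095]
side 2009 ((-43.053443908691406, -3.111541748046875), (89.29534912109375, 132.49273681640625), 87.54204559326172) 50.511529457862025 [[-108.04049761  -48.46649251]
 [  21.23113804   36.28228091]]
top 1245 ((-43.30397033691406, -0.753173828125), (97.98126983642578, 132.36346435546875), 86.29168701171875) 48.420808325494136 [[-107.76140659  -48.44981362]
 [  19.81256825   45.3225365 ]]
```

View pics/side3.png

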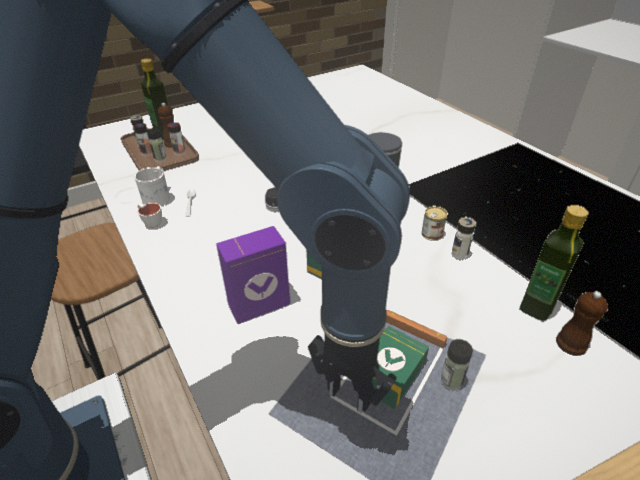

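Carton at liner (-43,-2.5), yaw about -3°. I'll descend behind the foot end with fingers half open and make a square two-finger push.

```bash
python3 -m jog '0.004 -0.01 -0.15 0 0 0.01 60; 0.004 -0.01 -0.3 0 0 0.01 60; 0.004 -0.01 -0.333 0 0 0.01 60; 0.004 -0.01 -0.333 0 0 0.01 60'; python3 -m jog '0.12 0.057 0 0 0 0 60; 0.22 0.104 0 0 0 0 60; 0.24 0.113 0 0 0 0 60; 0.255 0.12 0 0 0 0 60; 0.27 0.128 0 0 0 0 60; 0.285 0.135 0 0 0 0 60; 0.3 0.142 0 0 0 0 60; 0.315 0.149 0 0 0 0 60; 0.33 0.156 0 0 0 0 60; 0.33 0.156 0 0 0 0 60'; cat > m.py <<'E'
from h import *
u=np.array([np.cos(np.radians(25.3)),np.sin(np.radians(25.3))]); v=np.array([-u[1],u[0]]); O=np.array([641,-111])
s=ctrl.get_state(); r=s["ee_pos"][:2]-O; print("tcp",r@u,r@v,s["ee_pos"],s["force"]@np.r_[u,0])
for n in("side","top"):
    i,p,d=grab(n); save(n+"_%.2f"%s["t"],p); w=cloud(i,d); Z=w[...,2]
    L=np.stack([(w[...,:2]-O)@u,(w[...,:2]-O)@v],-1)
    for t,m in(("carton",(Z>42)&(Z<56)&(abs(L[...,1])<60)&(L[...,0]>-112)&(L[...,0]<75)),("stop",(Z>25)&(Z<33)&(abs(L[...,1])<75)&(L[...,0]>60)&(L[...,0]<90))):
        if m.sum()>50: print(n,t,m.sum(),cv2.minAreaRect(L[m].astype(np.float32)),np.median(Z[m]),np.percentile(L[m],[1,99],axis=0).round(1).tolist())
    for t,c,hh in(("honey",(609.3,-9.3),88),("spice",(688,-208.6),109),("timer",(677,486),53)):
        m=(Z>hh-6)&(Z<hh+5)&(np.hypot(w[...,0]-c[0],w[...,1]-c[1])<60)
        if m.sum()>50: print(n,t,m.sum(),np.round(cv2.minAreaRect(w[m][:,:2].astype(np.float32))[0],1))
E
python3 m.py
```

```text
t: 5.55
ee_pos: [462.2, -195.9, 19.6]
tcp_rot: [0.975, 0.221, -0.001, -0.001]
force: [0.1, -0.1, 1.1]
finger_gap: 0.605
grip_force: 0.0
t: 6.55
ee_pos: [562.0, -149.2, 20.3]
tcp_rot: [0.975, 0.222, 0.0, -0.0]
force: [0.1, -0.1, 0.3]
finger_gap: 0.597
grip_force: 0.0
tcp -87.72712873349674 -0.7591498392170143 [ 562.01186243 -149.17721242   20.31182424] 0.06473697158051098
side carton 783 ((-22.179447174072266, 2.8937950134277344), (88.11314392089844, 156.30323791503906), 88.73490142822266) 50.00207163834932 [[-98.9, -40.9], [51.7, 36.0]]
side stop 189 ((72.97212219238281, -32.68640899658203), (70.22576904296875, 17.211668014526367), 87.53327941894531) 30.09089812428408 [[64.3, -67.0], [80.8, 1.1]]
side honey 361 [602.9  -2.8]
side spice 383 [ 687.8 -209. ]
side timer 158 [677.4 485.4]
top carton 1058 ((-24.46227264404297, 3.5355873107910156), (95.52092742919922, 152.34791564941406), 89.910400390625) 48.45097389121554 [[-98.4, -41.3], [49.8, 49.0]]
top stop 178 ((71.00247955322266, -0.04103851318359375), (137.59620666503906, 17.8654842376709), 88.66020202636719) 28.382783766482817 [[62.2, -66.8], [79.0, 67.3]]
top honey 308 [607.3  -9.4]
top spice 62 [ 694.4 -202.9]
top timer 264 [674.9 491.1]
```

About 13 mm to go. Continuing slowly and watching the force.

```bash
python3 -m jog '0.009 0.004 0 0 0 0 60; 0.018 0.008 0 0 0 0 60; 0.026 0.012 0 0 0 0 60; 0.033 0.015 0 0 0 0 60; 0.038 0.018 0 0 0 0 60; 0.041 0.019 0 0 0 0 60; 0.041 0.019 0 0 0 0 60'; python3 -m jog '0.003 0.0014 0 0 0 0 60; 0.006 0.003 0 0 0 0 60; 0.006 0.003 0 0 0 0 60'; python3 m.py
```

```text
t: 7.35
ee_pos: [573.0, -143.9, 20.3]
tcp_rot: [0.975, 0.221, -0.0, -0.0]
force: [-3.9, 0.3, 1.3]
finger_gap: 0.598
grip_force: 1.7
t: 7.65
ee_pos: [573.0, -143.9, 20.3]
tcp_rot: [0.975, 0.221, -0.002, -0.0]
force: [-9.8, -2.2, 5.9]
finger_gap: 0.596
grip_force: 4.9
tcp -75.54243251635596 -0.6528925321484346 [ 572.98242376 -143.8739213    20.29872675] -9.774705238036288
side carton 766 ((-10.763168334960938, 3.5478363037109375), (88.79695892333984, 153.96083068847656), 88.94921112060547) 50.03037026578994 [[-86.3, -40.8], [63.5, 37.4]]
side stop 108 ((72.15213012695312, -53.416221618652344), (20.335214614868164, 29.068767547607422), 7.3492817878723145) 30.35387431388341 [[63.2, -67.8], [81.1, -39.0]]
side honey 427 [604.1  -6.8]
side spice 386 [ 688.1 -208.7]
side timer 152 [677.7 487.9]
top carton 1040 ((-11.546630859375, 3.5499649047851562), (152.9512176513672, 97.63592529296875), 0.43415367603302) 48.55408173181161 [[-84.9, -41.7], [62.0, 49.1]]
top stop 101 ((71.76873779296875, -1.2962265014648438), (138.31723022460938, 16.132841110229492), 89.57479858398438) 28.503040706065576 [[64.0, -68.0], [79.0, 66.7]]
top honey 309 [608.3  -8.9]
top timer 255 [673.5 489. ]
```

Contact with the stop at about 10 N and the tool has stalled, so the carton is seated. Backing off straight, then up and clear.

```bash
python3 -m jog '-0.02 -0.0095 0 0 0 0 60; -0.08 -0.038 0 0 0 0 60; -0.2 -0.095 0 0 0 0 60; -0.28 -0.13 0.02 0 0 0 60; -0.3 -0.14 0.15 0 0 0 60; -0.3 -0.14 0.4 0 0 0 60; -0.3 -0.14 0.6 0 0 0 60; -0.3 -0.14 0.7 0 0 0 60; -0.3 -0.14 0.7 0 0 0 60'; sed -i 's/-112/-100/' m.py; python3 m.py; ls pics
```

```text
t: 8.65
ee_pos: [487.3, -186.3, 235.4]
tcp_rot: [0.975, 0.221, 0.004, 0.002]
force: [-0.4, 0.1, -0.2]
finger_gap: 0.595
grip_force: 0.0
tcp -171.13131999179453 -2.4343640144332523 [ 487.3235045  -186.3351813   235.40217882] -0.3113260488636573
side carton 1876 ((-0.251373291015625, 3.8161468505859375), (132.8692169189453, 90.36769104003906), 0.512798011302948) 50.251304407092334 [[-65.1, -40.9], [62.8, 46.9]]
side stop 112 ((72.64649200439453, -53.40464782714844), (19.27180290222168, 28.93413543701172), 8.804699897766113) 29.805941654579158 [[62.9, -67.7], [80.7, -38.7]]
side honey 56 [592.1 -14.4]
side spice 378 [ 687.4 -208.8]
side timer 156 [678.8 488.6]
top carton 1213 ((-1.8990287780761719, 4.321453094482422), (96.2333755493164, 132.65264892578125), 89.13290405273438) 48.525692556226204 [[-65.3, -41.2], [61.5, 49.7]]
top stop 102 ((71.46961212158203, -1.2716751098632812), (136.9252471923828, 16.125383377075195), 89.54425811767578) 28.433146772304895 [[63.5, -67.1], [79.3, 66.5]]
top honey 313 [607.5  -9.5]
top spice 129 [ 686.4 -209.3]
top timer 268 [675.5 489.8]
crop0.png
side0.png
side1.png
side2.png
side3.png
side_6.55.png
side_7.65.png
side_8.65.png
top0.png
top1.png
top3.png
top_6.55.png
top_7.65.png
top_8.65.png
```

View pics/side_8.65.png

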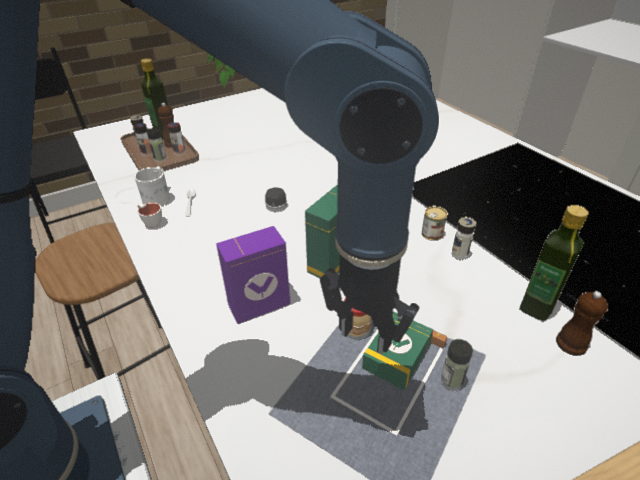

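The carton (398,352) lies flat against the stop (438,340), with the jars undisturbed and the gripper well above and behind everything. Handing in.

```bash
python3 -c "
from station import ctrl
print(ctrl.job_done())"
```

```text
the job is handed in; nothing more can be done
None
```

The carton was tipped into the bay and pushed until its top end was square against the stop (centre about x -1, y +4 mm, within 1° of square); the jars and timer measured unmoved, and the arm was clear when I handed the job in.

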